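# Clamp the sprocket on the runout stand

### The arm

A 6-joint arm with a two-finger parallel gripper is mounted at the origin on the work surface. World frame = base frame: x ahead of the robot, y to its left, z up, the work surface at z = 0. Lengths are in m, angles in degrees, forces in N, time in s.
With the tool pointing down it reaches from about 0.375 to 0.9 m from the base axis. Payload 3.1 kg.
Tool frame: the origin (TCP) lies midway between the tips of the shut fingers; the grasp point (between the pads) lies 19 mm behind it; z points along the fingers, y is the direction in which the jaws open and shut (so a half turn about z gives the same grasp; the last joint's range is limited). The gripper opens to 87 mm and grips with 3 to 60 N. Pads are 19 mm wide; open, the fingers measure 117 mm over their backs; the gripper's body (75 mm by 190 mm) begins 51 mm behind the grasp point.
Start: joints at [-78.18, 30.224, 82.088, -0, 67.689, -10.227], TCP at [0.235, -0.579, 0.223] pointing down, gripper open.
Joint ranges: [-176.69, 176.69], [-43.24, 126.21], [12.49, 139.97], [-82, 262], [0, 151.66], [-163.58, 163.58]. Speed limits (degrees/s): [159.86, 159.86, 180, 180, 180, 180].

### API

Orientations are given as a 3x3 rotation matrix whose columns are the frame's x, y, z axes.
In Python, from rig import bot, capture, get_calibration gives the robot as it stands.
- The arm moves only by the tool play_rows, never from a script. Its arguments are lists of equal length, an entry for each row: "fingers": the closure in counts, from 0 (fully open) to 255 (shut); "linear": the shift along the tool's x, y, z in mm, a list of three; "rot": the turn, a rotation vector about the tool's x, y, z in degrees, a list of three. A call has 1 to 20 rows; each row is the pose to reach, as a shift and turn from the pose commanded when the call began, along the tool's axes at that moment; what a row does not reach only later rows make up. A row lasts 1/10 s, in which the tool goes at most 50 mm and 8.59 degrees, less where a joint would pass 70% of its speed; a pose out of reach is approached as far as the arm can. A call with a gripper value outside its range is refused whole. The fingers move at their own pace and stop on an object; the grip force is fixed at half the most. Time passes only in rows, so rows that repeat a pose let the fingers close. It gives the time, the measured TCP pose, the force and the opening at its end, in the units of the state.
- bot.read_state(): the state, without advancing time (a new reading comes with each control period).
- capture(name): name is "scene" or "top" or "wrist"; returns the picture (420x560x3 uint8, red, green, blue); there is no depth.
- get_calibration(name): a dict with "vfov" (degrees; the focal length in pixels is half the picture's height over the tangent of half this angle, whatever the lens; pixels are square), "cx", "cy" (the principal point, pixels), "camera_from_world" (4x4, takes a point from world to camera coordinates). Camera axes: x right, y down, z forward; pixel columns grow to the right and rows downward; lengths in m; the calibration is good to about 2 mm. The wrist camera is an equidistant fisheye: a pixel r from the principal point sees the ray r / f radians off the axis. A picture is of the moment at which its call begins: read the wrist's pose just before it. get_calibration takes no time and is no camera call; for the wrist camera it gives the pose at the moment of the call.
- bot.hand_in(): hands the job in, once; it reports no verdict.
The state is a dict: "time_s": time; "joint_positions": joint angles; "qvel": joint speeds; "tau": joint torques, N m; "position": TCP position; "tcp_rot": TCP orientation; "force": force on the tool from outside, world axes, zero at the start; "moment": the same for the moment, N m; "opening": opening from 0.0 (shut) to 1.0 (fully open).
Only numpy, scipy, OpenCV 4.12 (cv2) and the standard library are available. Lean on these libraries where they do the work, as an engineer would, in place of code of your own. Each camera call takes 0.05 s, during which the arm holds its last target.

### The job

On the blue stand, loosen the red wing screw on the shaft collar by about a quarter turn (counter-clockwise from above) and let go of it, then slide the freed collar along the shaft until it just meets the sprocket's brass hub and let go. Then take the screw again and turn it back clockwise until it is fully tight, so that the collar stays locked against the hub. Do not shove the sprocket along the shaft, and leave the jar, dish and bush beside the stand where they are.

Things in the scene. Friction and masses are not known exactly. Their poses are not given: they have to be found in the camera images.
- stand: blue steel stand, fixed: base 90 (x) by 360 (y) by 14 mm thick, with a post 50 mm wide, 24 mm thick, 107 mm high (bearing caps on top) centred at y = -155 and at y = +155 mm. A level steel shaft of 16 mm diameter runs along the stand's y axis between the posts, its axis 90 mm above the table. Origin on the table under the stand's middle; x across the shaft, z up
- hub_face (a point): centre of the face of the sprocket's brass hub, on the shaft axis. The hub (36 mm diameter, 25 mm long) looks along the stand's +y, to the collar; the dark toothed plate (92 mm diameter, 6 mm thick) is centred 25 mm behind this point (-y). The sprocket slides on the shaft only against about 10 N of friction and does not spin. Axes as the stand's
- collar_mid (a point): centre of the aluminium collar, on the shaft axis, on the +y side of the hub: a cylinder of 34 mm diameter, 28 mm long along the shaft, keyed (does not spin), wing screw on its top. Locked, it resists about 20 N along the shaft; with the screw past 1.1 rad it slides with about 3 N. Can be pinched from above across its diameter, the wing between the fingers. Axes as the stand's
- collar_face (a point): centre of the collar's end face that is to meet the hub, on the shaft axis, 14 mm from collar_mid towards the hub (-y). Its y in hub_face's frame is the gap, 0 when they touch
- screw_grip (a point): centre of the set screw's red wing, on the screw's upright axis, 38 mm above collar_mid when tight. The wing is a flat bar 10 mm thick (this point's x axis), 32 mm long (its y axis), 22 mm high; its underside is 9 mm above the collar's top and its top 48 mm above the shaft axis. Pinch it from above across its thickness. When tight it lies along the shaft
- screw (a joint): angle of the set screw in rad: 0 = fully tight (stop), grows counter-clockwise seen from above, 2.0 = stop. It grips the shaft below 1.0 rad and is loose above. Once loose it rises 2 mm per rad, stays where it is left and turns with 0.1 to 0.2 N m. A half turn gives the same grasp; it may be let go and taken again part-way
- jar_mid (a point): bystander: white grease jar with a black cap, upright, 60 mm diameter, 85 mm high; this point is its centre half-way up
- dish_mid (a point): bystander: shallow steel parts dish, 90 mm across, 30 mm high; this point is its centre half-way up
- bush_center (a point): bystander: solid brass bush, upright, 38 mm diameter, 40 mm high; this point is its centre half-way up

How it is judged (in metres and radians):
On the way, in this order (a step that is already met when the one before it is completed fails the run):
1. the screw is loosened (past 1.15 rad) and let go, with the collar not yet shifted by more than 8 mm (value of joint screw above 1.15 rad and distance of collar_mid from where it was at the start of the episode below 0.008 m and contact force between the fingers and anything else below 0.3 N), for 0.1 s.
2. the loose collar (screw past 1.0 rad) has been slid to the hub, gap under 3 mm, and let go (value of joint screw above 1 rad and y of collar_face in the frame of hub_face below 0.003 m and contact force between the fingers and anything else below 0.3 N), for 0.1 s.
At the end, for the whole second after the job is handed in: The screw is tight again (joint below 0.2 rad), the collar's face is within 3 mm of the hub's face, the sprocket is within 6 mm of where it started, and jar, dish and bush are within 20 mm of where they started (value of joint screw below 0.2 rad and y of collar_face in the frame of hub_face below 0.003 m and distance of hub_face from where it was at the start of the episode below 0.006 m and distance of each of jar_mid, dish_mid, bush_center from where it was at the start of the episode below 0.02 m); the robot touches nothing.
It fails at once if the sprocket is shoved more than 6 mm along the shaft (distance of hub_face from where it was at the start of the episode above 0.006 m).
It fails at once if the jar, dish or bush is moved more than 20 mm (distance of any of jar_mid, dish_mid, bush_center from where it was at the start of the episode above 0.02 m).
It also fails if it takes over 61 s, if anything falls off the work surface, if the arm or the gripper's body presses on something with over 40 N, if the wrist force passes 120 N, or if a joint passes its speed limit or range.

## Working session

There is one attempt and no reset: what is moved stays moved. The work goes in short steps, Python scripts to look and compute and a tool call to move; the robot and the scene stay as the last step left them, time stands still between calls to the robot, and variables do not carry over. Pictures are saved under pics/ and viewed, and the job is handed in when it is done.

Besides the shell and the picture viewer there is one more tool, called after "Emit:" as name(argument=value, ...), one argument or row to a line, values as JSON. play_rows: Moves the arm, as the interface text tells. Its arguments: {"type":"object","properties":{"fingers":{"type":"array"},"linear":{"type":"array"},"rot":{"type":"array"}},"required":["fingers","linear","rot"]}

```bash
mkdir -p pics
python3 - <<'E'
from rig import bot,capture,get_calibration
import cv2,numpy as np
s=bot.read_state();print(s)
for n in("scene","top","wrist"):
    c=get_calibration(n);print(n,c['vfov'],c['cx'],c['cy'],np.round(c['camera_from_world'],4).tolist())
    im=capture(n);cv2.imwrite(f'pics/{n}0.png',im[:,:,::-1])
E
```

```text
{'time_s': 0.0, 'joint_positions': array([-7.81810672e+01,  3.02784028e+01,  8.21572110e+01, -1.62044503e-03,
        6.76895756e+01, -1.02248820e+01]), 'qvel': array([ 0.04610606,  0.08176093, -0.03671721, -0.01459671,  0.05302776,
        0.06711176]), 'tau': array([-4.20267752e-04, -4.40047002e+01, -1.76592278e+01,  6.33082073e-02,
        5.82564413e-02, -1.65262727e-04]), 'position': array([ 0.23446153, -0.57855274,  0.22157311]), 'tcp_rot': array([[ 9.26893163e-01,  3.75324981e-01, -4.73133702e-04],
       [ 3.75325105e-01, -9.26890778e-01,  2.13328437e-03],
       [ 3.62131651e-04, -2.15490566e-03, -9.99997613e-01]]), 'force': array([ 0.48055325, -0.1793408 ,  0.32951208]), 'moment': array([-0.03322474,  0.01561258, -0.01148254]), 'opening': 0.9977182245995005}
scene 42.317057877182854 279.45322641851067 209.27398191539442 [[0.3395, 0.9405, 0.0103, -0.2191], [0.799, -0.2826, -0.5309, -0.4688], [-0.4964, 0.1885, -0.8474, 1.2966], [0.0, 0.0, 0.0, 1.0]]
top 47.242878655864324 286.6530506949771 213.10477575607823 [[-0.0026, -0.9989, -0.0463, 0.0198], [-0.9983, 0.0053, -0.0586, 0.6317], [0.0588, 0.0461, -0.9972, 0.7826], [0.0, 0.0, 0.0, 1.0]]
wrist 65.70646984690485 280.86045182457354 205.6108794446426 [[0.3745, -0.9272, -0.0022, -0.6243], [-0.8847, -0.3581, 0.2986, -0.0365], [-0.2776, -0.1099, -0.9544, 0.3925], [0.0, 0.0, 0.0, 1.0]]
```

View pics/scene0.png

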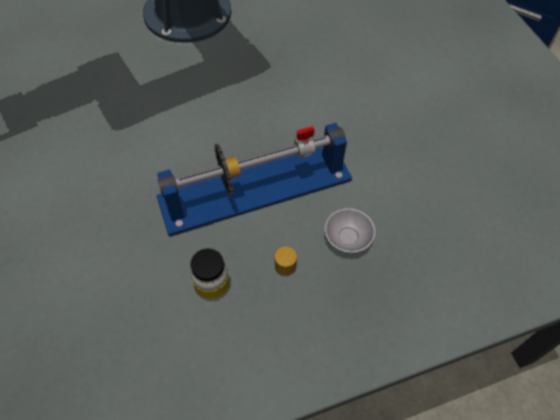

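View pics/top0.png

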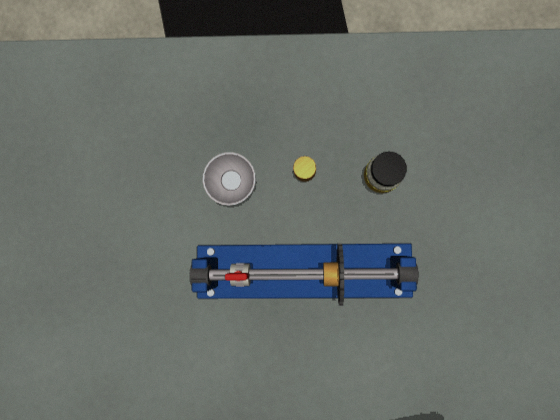

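View pics/wrist0.png

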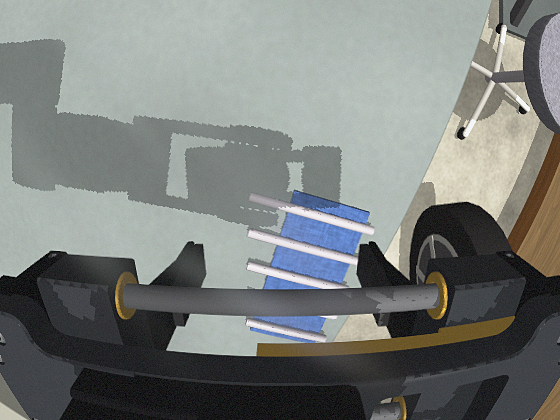

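```bash
cat > h.py <<'E'
from rig import bot,capture,get_calibration
import cv2,numpy as np
def ray(n,u,v,cal=None):
    c=cal or get_calibration(n);f=210/np.tan(np.radians(c['vfov']/2))
    x,y=u-c['cx'],v-c['cy'];T=np.array(c['camera_from_world'])
    if n=='wrist':
        r=np.hypot(x,y);th=r/f;d=np.array([np.sin(th)*x/r,np.sin(th)*y/r,np.cos(th)])
    else: d=np.array([x/f,y/f,1])
    R=T[:3,:3];return -R.T@T[:3,3],R.T@d/np.linalg.norm(d)
def onz(n,u,v,z,cal=None):
    o,d=ray(n,u,v,cal);return o+d*(z-o[2])/d[2]
def two(a,b):
    A=[];B=[]
    for o,d in(a,b):
        P=np.eye(3)-np.outer(d,d);A.append(P);B.append(P@o)
    return np.linalg.lstsq(np.vstack(A),np.hstack(B),rcond=None)[0]
def red(im):
    r,g,b=[im[...,i].astype(int) for i in range(3)];return ((r>110)&(g<60)&(b<60)).astype(np.uint8)
E
python3 - <<'E'
from h import *
C={}
for n in("scene","top"):
    im=cv2.imread(f'pics/{n}0.png')[:,:,::-1]
    m=red(im);v,u=np.nonzero(m);print(n,'red',u.mean(),v.mean(),len(u),u.min(),u.max(),v.min(),v.max());C[n]=(u.mean(),v.mean())
    pts=np.c_[u,v].astype(np.float32);print(cv2.minAreaRect(pts))
    hsv=cv2.cvtColor(np.ascontiguousarray(im),cv2.COLOR_RGB2HSV)
    y=cv2.inRange(hsv,(12,120,90),(35,255,255));k,l,st,ce=cv2.connectedComponentsWithStats(y)
    print([(st[i].tolist(),ce[i].round(1).tolist()) for i in range(1,k) if st[i][4]>30])
    b=cv2.inRange(hsv,(100,120,40),(130,255,255));cs,_=cv2.findContours(b,0,2);c=max(cs,key=cv2.contourArea);
    print('blue',cv2.minAreaRect(c),cv2.approxPolyDP(c,3,True)[:,0].tolist())
print('wing',two(ray('scene',*C['scene']),ray('top',*C['top'])),onz('top',*C['top'],.137))
im=cv2.imread('pics/top0.png');cv2.imwrite('pics/topc.png',cv2.resize(im[230:315,180:430],None,fx=3.2,fy=3.2,interpolation=cv2.INTER_CUBIC))
im=cv2.imread('pics/scene0.png');cv2.imwrite('pics/scenec.png',cv2.resize(im[110:240,150:365],None,fx=3.6,fy=3.6,interpolation=cv2.INTER_CUBIC))
E
```

```text
scene red 305.1038961038961 130.98701298701297 77 297 313 127 140
((306.393798828125, 131.59292602539062), (13.452308654785156, 14.67524528503418), 48.8140754699707)
[([225, 157, 15, 18, 184], [232.4, 165.5]), ([275, 247, 22, 21, 361], [285.2, 256.8])]
blue ((255.8385772705078, 184.95523071289062), (47.336219787597656, 196.51812744140625), 73.49563598632812) [[344, 137], [333, 140], [330, 169], [323, 149], [317, 148], [307, 157], [293, 155], [242, 170], [231, 179], [231, 196], [221, 176], [178, 189], [173, 185], [163, 188], [157, 197], [168, 233], [349, 180], [342, 162]]
top red 235.5072463768116 276.2826086956522 138 225 246 271 280
((235.5, 275.5), (9.0, 21.0), 90.0)
[([293, 157, 23, 22, 405], [304.2, 167.5]), ([324, 263, 15, 23, 330], [330.8, 274.0])]
blue ((264.5, 256.0), (24.0, 145.0), 90.0) [[337, 245], [197, 246], [192, 267], [206, 267], [206, 259], [201, 257], [216, 257], [218, 268], [229, 268], [236, 262], [248, 262], [251, 268], [322, 268], [324, 261], [336, 260]]
wing [0.53492289 0.08553481 0.13099657] [0.53537937 0.08469735 0.137     ]
```

View pics/topc.png

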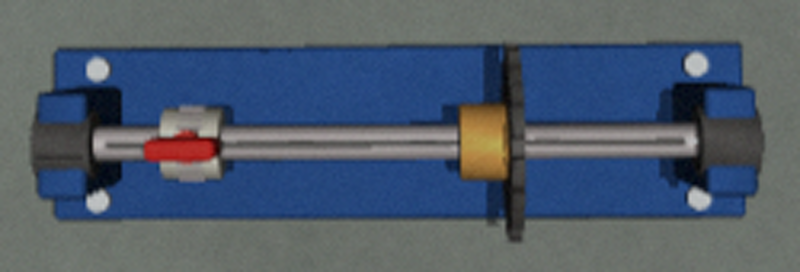

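View pics/scenec.png

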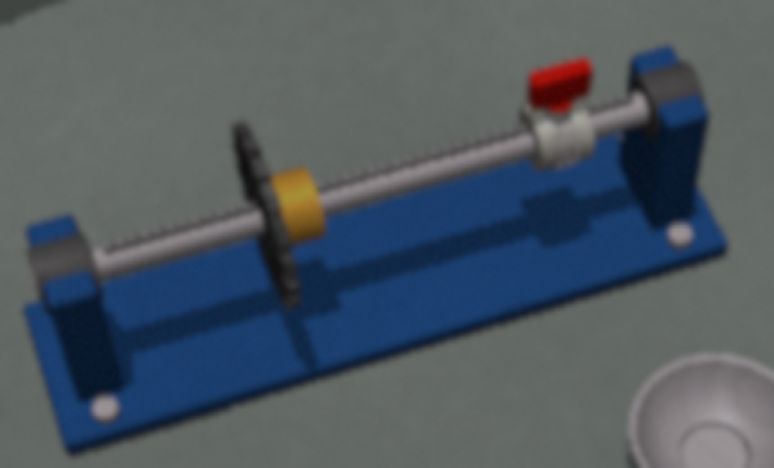

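Run:
```python
from h import *
p=lambda u,v:(u/3.2+180-.34,v/3.2+230-.34)
q=lambda u,v:(u/3.6+150-.36,v/3.6+110-.36)
for a in[(57,48),(742,43),(742,216),(57,219)]:print('corner',onz('top',*p(*a),.014))
for nm,a in dict(colL=(161,143),colR=(221,143),hubL=(460,142),hubR=(508,142),wL=(144,148),wR=(217,148)).items():
    z=.138 if nm[0]=='w' else .107
    print(nm,onz('top',*p(*a),z))
# scene-based: hub face end / shaft line
print('shaft ends top',onz('top',*p(95,140),.098),onz('top',*p(695,140),.098))
print('scene corners',[onz('scene',*q(*a),.014).round(4) for a in[(72,450),(725,243),(27,310)]])
```

```text
corner [0.57949055 0.16831771 0.014     ]
corner [ 0.58126503 -0.18910403  0.014     ]
corner [ 0.4926169 -0.1875384  0.014    ]
corner [0.49007744 0.16756393 0.014     ]
colL [0.53605591 0.09755854 0.107     ]
colR [0.53607245 0.06962931 0.107     ]
hubL [ 0.53659431 -0.04063063  0.107     ]
hubR [ 0.53660667 -0.0625853   0.107     ]
wL [0.53596499 0.10002424 0.138     ]
wR [0.53598909 0.0675102  0.138     ]
shaft ends top [0.53682511 0.13028097 0.098     ] [ 0.53696567 -0.14915232  0.098     ]
scene corners [array([ 0.5866, -0.1853,  0.014 ]), array([0.5792, 0.168 , 0.014 ]), array([ 0.4985, -0.1873,  0.014 ])]
```

```bash
cat >> h.py <<'E'
from scipy.spatial.transform import Rotation as Ro
def plan(pos,yaw):
    """tool down, tool y axis at world yaw deg"""
    s=bot.read_state();R=np.array(s['tcp_rot']);a=np.radians(yaw)
    ty=np.array([np.cos(a),np.sin(a),0]);tz=np.array([0,0,-1.]);tx=np.cross(ty,tz)
    G=np.c_[tx,ty,tz]
    print('t',s['time_s'],'pos',s['position'].round(4),'lin',(R.T@(np.array(pos)-s['position'])*1000).round(1),'rot',np.degrees(Ro.from_matrix(R.T@G).as_rotvec()).round(2),'F',np.round(s['force'],1),'J',np.round(s['joint_positions'],0),'open',s['opening'])
E
python3 -c "
from h import *
plan([.5355,.06,.23],0.4)"
```

```text
t 0.15 pos [ 0.2345 -0.5788  0.2218] lin [ 518.7 -479.1   -7.3] rot [ -0.07  -0.07 -68.35] F [-0.3  0.2 -0. ] J [-78.  30.  82.   0.  68. -10.] open 1.0034145488667015
```

Emit:
play_rows(
  fingers=[0,0,0,0,0,0,0,0,0,0,0,0,0,0,0,0,0,0,0,0],
  linear=[
    [519,-479,-7],
    [519,-479,-7],
    [519,-479,-7],
    [519,-479,-7],
    [519,-479,-7],
    [519,-479,-7],
    [519,-479,-7],
    [519,-479,-7],
    [519,-479,-7],
    [519,-479,-7],
    [519,-479,-7],
    [519,-479,-7],
    [519,-479,-7],
    [519,-479,-7],
    [519,-479,-7],
    [519,-479,-7],
    [519,-479,-7],
    [519,-479,-7],
    [519,-479,-7],
    [519,-479,-7],
  ],
  rot=[
    [0,0,-68.3],
    [0,0,-68.3],
    [0,0,-68.3],
    [0,0,-68.3],
    [0,0,-68.3],
    [0,0,-68.3],
    [0,0,-68.3],
    [0,0,-68.3],
    [0,0,-68.3],
    [0,0,-68.3],
    [0,0,-68.3],
    [0,0,-68.3],
    [0,0,-68.3],
    [0,0,-68.3],
    [0,0,-68.3],
    [0,0,-68.3],
    [0,0,-68.3],
    [0,0,-68.3],
    [0,0,-68.3],
    [0,0,-68.3],
  ],
)

```text
time_s: 2.15
position: [0.5356, 0.0583, 0.2297]
tcp_rot: [[-0.004, 1.0, -0.0], [1.0, 0.004, -0.0], [-0.0, -0.0, -1.0]]
force: [-0.4, 0.4, 0.5]
opening: 0.998
```

```bash
python3 -c "
from h import *
plan([.5355,.084,.2],0.4)
c=get_calibration('wrist');T=np.array(c['camera_from_world']);print('cam',-T[:3,:3].T@T[:3,3])
im=capture('wrist');cv2.imwrite('pics/w1.png',im[:,:,::-1])"
```

```text
t 2.15 pos [0.5356 0.0583 0.2297] lin [25.7 -0.  29.7] rot [-0.    0.   -0.17] F [-0.4  0.4  0.5] J [-6. 23. 94. -0. 63. -6.] open 0.9983172582495669
cam [0.53436928 0.14028582 0.39205321]
```

View pics/w1.png

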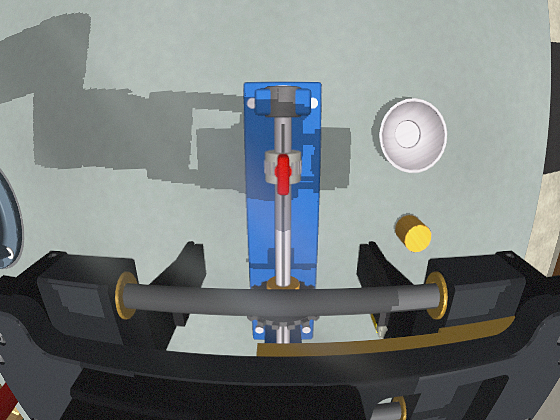

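Run:
```python
from h import *
im=cv2.imread('pics/w1.png')[:,:,::-1]
m=red(im);m[:, :200]=0;m[300:]=0
v,u=np.nonzero(m);print(u.min(),u.max(),v.min(),v.max(),len(u),cv2.minAreaRect(np.c_[u,v].astype(np.float32)))
print('wing cen',onz('wrist',u.mean(),v.mean(),.135))
cv2.imwrite('pics/w1c.png',cv2.resize(im[80:300,230:340,::-1],None,fx=4,fy=2.7*1,interpolation=2)[:594])
cv2.imwrite('pics/w1d.png',cv2.resize(im[130:220,240:330,::-1],None,fx=6,fy=6,interpolation=2))
for a in [(283,300),(283,200),(283,240)]: pass
for a in [(245,83),(321,83)]: print('corner',onz('wrist',*a,.014))
```

```text
275 290 154 194 462 ((282.5, 174.0), (40.0, 15.0), 90.0)
wing cen [0.53663711 0.08724678 0.135     ]
corner [0.49387616 0.16844725 0.014     ]
corner [0.58076447 0.16890089 0.014     ]
```

View pics/w1d.png

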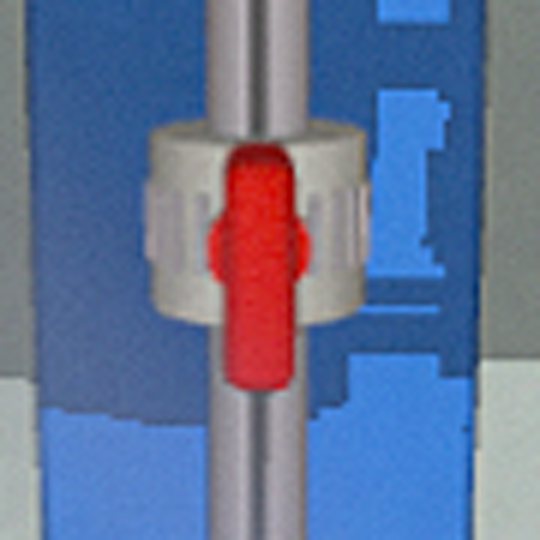

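Run:
```python
from h import *
for v,z in((154.5,.138),(154.5,.116),(194.8,.138)): print(v,z,onz('wrist',282.9,v,z))
for u,v,z in((275.5,155,.09),(284,130+325/6,.09),(284,130+325/6,.107),(284,130+125/6,.107)): print(u,v,onz('wrist',u,v,z))
plan([.5365,.085,.2],0.3)
```

```text
154.5 0.138 [0.53650076 0.10283431 0.138     ]
154.5 0.116 [0.5366823  0.09957356 0.116     ]
194.8 0.138 [0.53666388 0.06988208 0.138     ]
275.5 155 [0.52997629 0.09522645 0.09      ]
284 184.16666666666666 [0.53808748 0.06709402 0.09      ]
284 184.16666666666666 [0.53788019 0.07122473 0.107     ]
284 150.83333333333334 [0.53770998 0.10152322 0.107     ]
t 2.2 pos [0.5357 0.0585 0.2297] lin [26.5  0.9 29.7] rot [-0.    0.   -0.05] F [ 0.2 -0.2  0.4] J [-6. 23. 94. -0. 63. -6.] open 0.9967647599130295
```

Emit:
play_rows(
  fingers=[0,0,0,0,0,0,255,255,255,255,255,255,255,255,255],
  linear=[
    [26.5,1,25],
    [26.5,1,50],
    [26.5,1,85],
    [26.5,1,105],
    [26.5,1,117],
    [26.5,1,117],
    [26.5,1,117],
    [26.5,1,117],
    [26.5,1,117],
    [26.5,1,117],
    [26.5,1,117],
    [26.5,1,117],
    [26.5,1,117],
    [26.5,1,117],
    [26.5,1,117],
  ],
  rot=[
    [0,0,0],
    [0,0,0],
    [0,0,0],
    [0,0,0],
    [0,0,0],
    [0,0,0],
    [0,0,0],
    [0,0,0],
    [0,0,0],
    [0,0,0],
    [0,0,0],
    [0,0,0],
    [0,0,0],
    [0,0,0],
    [0,0,0],
  ],
)

```text
time_s: 3.7
position: [0.5367, 0.086, 0.1125]
tcp_rot: [[-0.006, 1.0, -0.0], [1.0, 0.006, 0.0], [0.0, -0.0, -1.0]]
force: [0.2, -0.3, 0.7]
opening: 0.265
```

```bash
python3 -c "
from h import *
plan([.5365,.085,.112],0.3);print(bot.read_state()['moment'])
for n in ('wrist','scene'):
  im=capture(n)
  if n=='scene': im=cv2.resize(im[60:240,200:400],None,fx=3,fy=3)
  cv2.imwrite('pics/%s2.png'%n,im[:,:,::-1])"
```

```text
t 3.7 pos [0.5367 0.086  0.1125] lin [-1.  -0.2  0.5] rot [-0.01 -0.    0.05] F [ 0.2 -0.3  0.7] J [ -3.  33. 100.   0.  47.  -3.] open 0.26464679461872087
[-0.02045182 -0.09100287 -0.01434984]
```

View pics/wrist2.png

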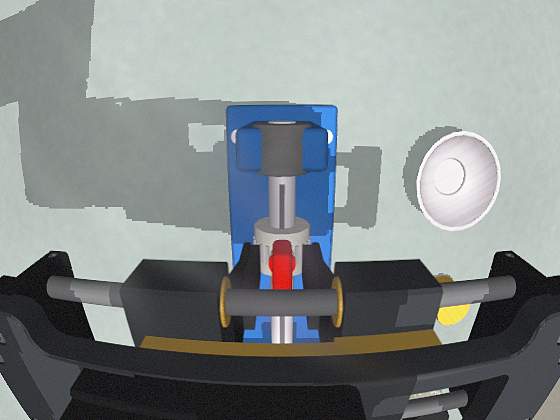

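View pics/scene2.png

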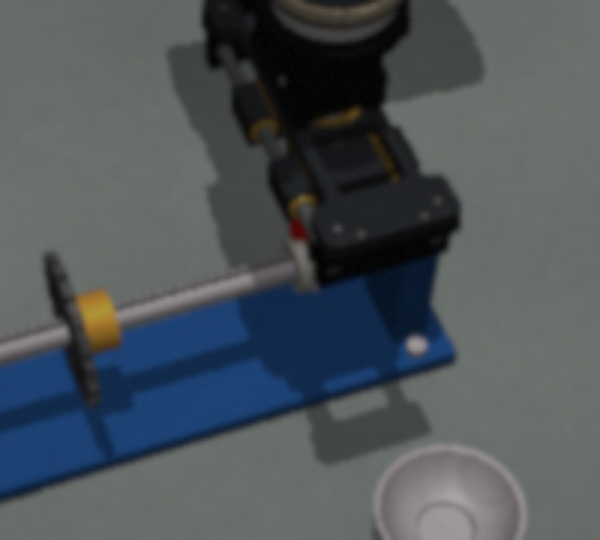

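Emit:
play_rows(
  fingers=[255,255,255,255,255,255],
  linear=[
    [-0.5,0,0],
    [-0.5,0,0],
    [-0.5,0,0],
    [-0.5,0,0],
    [-0.5,0,0],
    [-0.5,0,0],
  ],
  rot=[
    [0,0,0],
    [0,0,0],
    [0,0,0],
    [0,0,0],
    [0,0,0],
    [0,0,0],
  ],
)

```text
time_s: 4.4
position: [0.537, 0.0857, 0.1125]
tcp_rot: [[-0.006, 1.0, 0.001], [1.0, 0.006, 0.0], [0.0, 0.001, -1.0]]
force: [2.9, 2.2, -2.0]
opening: 0.109
```

```bash
python3 -c "
from h import *
plan([.5365,.0855,.112],0.3);print(bot.read_state()['moment'])"
```

```text
t 4.4 pos [0.537  0.0857 0.1125] lin [-0.2 -0.5  0.5] rot [ 0.04 -0.02  0.04] F [ 2.9  2.2 -2. ] J [-3. 33. 99.  0. 47. -3.] open 0.10870062133321666
[ 0.44920306 -0.43779256  0.01491997]
```

Emit:
play_rows(
  fingers=[255,255,255,255,255,255,255,255,255,255,255,255,255,255,255,255],
  linear=[
    [0,0,0],
    [0,0,0],
    [0,0,0],
    [0,0,0],
    [0,0,0],
    [0,0,0],
    [0,0,0],
    [0,0,0],
    [0,0,0],
    [0,0,-0.5],
    [0,0,-1],
    [0,0,-1],
    [0,0,-1],
    [0,0,-1],
    [0,0,-1],
    [0,0,-1],
  ],
  rot=[
    [0,0,-6],
    [0,0,-12],
    [0,0,-18],
    [0,0,-24],
    [0,0,-30],
    [0,0,-36],
    [0,0,-42],
    [0,0,-48],
    [0,0,-54],
    [0,0,-60],
    [0,0,-66],
    [0,0,-72],
    [0,0,-78],
    [0,0,-84],
    [0,0,-88],
    [0,0,-88],
  ],
)

```text
time_s: 6.0
position: [0.5368, 0.0854, 0.1137]
tcp_rot: [[-1.0, 0.029, 0.0], [0.029, 1.0, -0.0], [-0.0, -0.0, -1.0]]
force: [0.4, 1.3, 0.8]
opening: 0.114
```

```bash
python3 -c "
from h import *
plan([.5365,.0855,.113],88.3);print(bot.read_state()['moment'])
for n in ('wrist','scene'):
  im=capture(n)
  if n=='scene': im=cv2.resize(im[60:240,200:400],None,fx=3,fy=3)
  cv2.imwrite('pics/%s3.png'%n,im[:,:,::-1])"
```

```text
t 6.0 pos [0.5368 0.0854 0.1137] lin [0.3 0.1 0.7] rot [-0.01  0.01  0.03] F [0.4 1.3 0.8] J [ -3.  33.  99.  -0.  48. -91.] open 0.11427824045033408
[ 0.41212058 -0.3384725  -0.01708426]
```

View pics/wrist3.png

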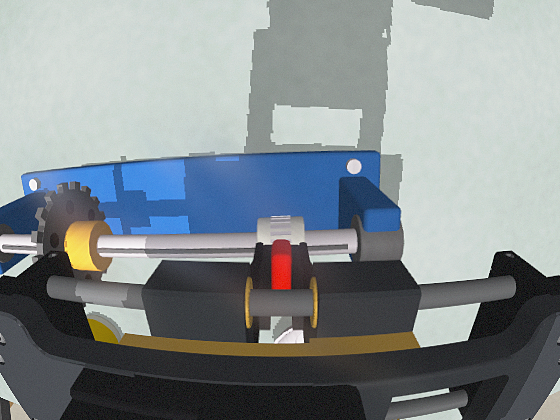

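View pics/scene3.png

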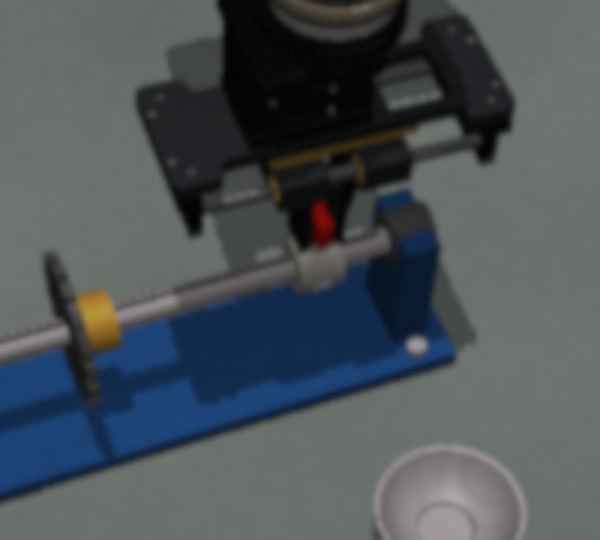

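Emit:
play_rows(
  fingers=[150,150,150,150,150,150,150,150,150,150],
  linear=[
    [0,0,0],
    [0,0,0],
    [0,0,0],
    [0,0,0],
    [0,0,0],
    [0,0,-20],
    [0,0,-45],
    [0,0,-80],
    [0,0,-100],
    [0,0,-100],
  ],
  rot=[
    [0,0,0],
    [0,0,0],
    [0,0,0],
    [0,0,0],
    [0,0,0],
    [0,0,0],
    [0,0,0],
    [0,0,0],
    [0,0,0],
    [0,0,0],
  ],
)

```text
time_s: 7.1
position: [0.5389, 0.0855, 0.2166]
tcp_rot: [[-1.0, 0.029, 0.007], [0.029, 1.0, -0.0], [-0.007, -0.0, -1.0]]
force: [1.1, -0.3, 0.1]
opening: 0.409
```

```bash
python3 -c "
from h import *
plan([.5365,.0855,.2],0.3)
c=get_calibration('wrist')
im=capture('wrist');cv2.imwrite('pics/w4.png',im[:,:,::-1])
im=capture('top');cv2.imwrite('pics/t4.png',cv2.resize(im[230:315,180:430,::-1],None,fx=3.2,fy=3.2,interpolation=2))"
```

```text
t 7.1 pos [0.5389 0.0855 0.2166] lin [ 2.5 -0.  16.6] rot [ 0.31  0.34 88.06] F [ 1.1 -0.3  0.1] J [ -3.  24.  94.  -0.  61. -91.] open 0.40896842695151164
```

View pics/w4.png

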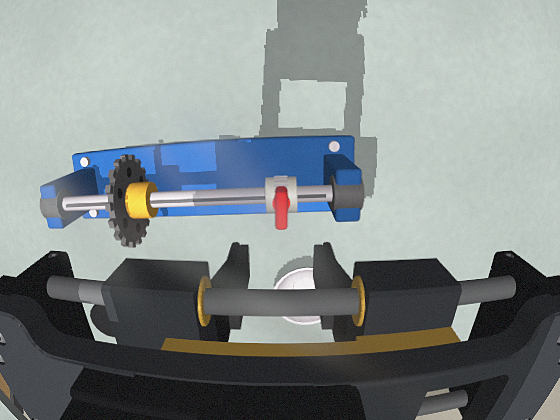

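View pics/t4.png

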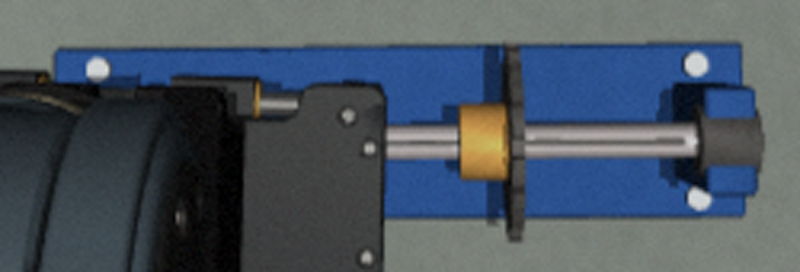

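```bash
python3 -c "
from h import *
im=cv2.imread('pics/w4.png');cv2.imwrite('pics/w4c.png',cv2.resize(im[140:240,100:300],None,fx=4,fy=4,interpolation=2))"
```

```text
(no output)
```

View pics/w4c.png

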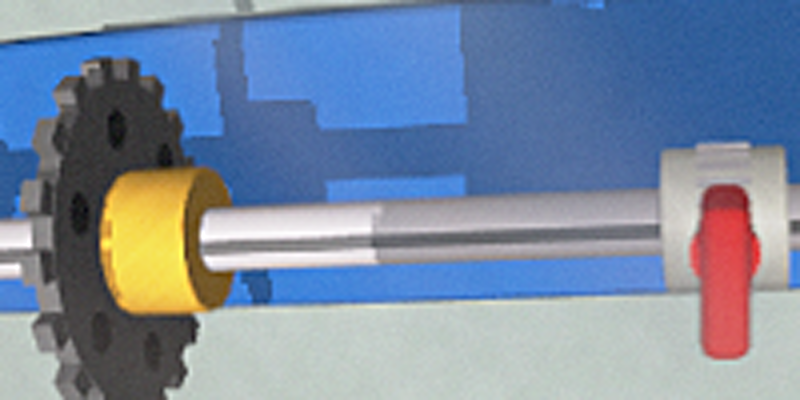

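```bash
python3 -c "
from h import *
g=lambda u,v:(u/4+100-.38,v/4+140-.38)
print('hub cen',onz('wrist',*g(207,240),.09))
print('hub rim right',onz('wrist',*g(232,232),.09+.012))
print('col',onz('wrist',*g(660,220),.105),onz('wrist',*g(660,220),.09),'right',onz('wrist',*g(789,220),.1))
print('wing',onz('wrist',*g(726,270),.139))
"
```

```text
hub cen [ 0.53307444 -0.04062671  0.09      ]
hub rim right [ 0.52800109 -0.02860205  0.102     ]
col [0.52777794 0.07081951 0.105     ] [0.53194927 0.0699301  0.09      ] right [0.53002165 0.0989305  0.1       ]
wing [0.52862718 0.08502046 0.139     ]
```

Emit:
play_rows(
  fingers=[0,0,0,0,0,0,0,0,0,0,0,0,0,0,0,0,0,0],
  linear=[
    [0,0,0],
    [0,0,0],
    [0,0,0],
    [0,0,0],
    [0,0,0],
    [0,0,0],
    [0,0,0],
    [0,0,0],
    [0,0,0],
    [0,0,0],
    [0,0,0],
    [0,0,20],
    [0,0,50],
    [0,0,80],
    [0,0,110],
    [0,0,130],
    [0,0,136],
    [0,0,136],
  ],
  rot=[
    [0,0,8],
    [0,0,16],
    [0,0,24],
    [0,0,32],
    [0,0,40],
    [0,0,48],
    [0,0,56],
    [0,0,64],
    [0,0,72],
    [0,0,80],
    [0,0,88],
    [0,0,88],
    [0,0,88],
    [0,0,88],
    [0,0,88],
    [0,0,88],
    [0,0,88],
    [0,0,88],
  ],
)

```text
time_s: 9.0
position: [0.5351, 0.0856, 0.0757]
tcp_rot: [[-0.006, 1.0, -0.005], [1.0, 0.006, 0.0], [0.0, -0.005, -1.0]]
force: [-0.5, -0.4, -0.5]
opening: 0.998
```

```bash
python3 -c "
from h import *
plan([.5367,.0855,.078],0.3)
im=capture('wrist');cv2.imwrite('pics/w5.png',im[:,:,::-1])"
```

```text
t 9.0 pos [0.5351 0.0856 0.0757] lin [-0.1  1.6 -2.3] rot [-0.26 -0.01  0.04] F [-0.5 -0.4 -0.5] J [ -3.  37. 101.   0.  43.  -3.] open 0.9978858469813097
```

View pics/w5.png

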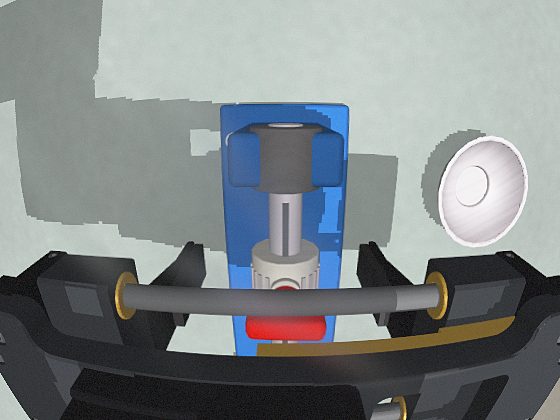

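Emit:
play_rows(
  fingers=[255,255,255,255,255,255,255,255,255,255,255],
  linear=[
    [0,0,0],
    [0,0,0],
    [0,0,0],
    [0,0,0],
    [0,0,0],
    [0,0,0],
    [0,0,0],
    [0,0,0],
    [0,0,0],
    [0,0,0],
    [0,0,0],
  ],
  rot=[
    [0,0,0],
    [0,0,0],
    [0,0,0],
    [0,0,0],
    [0,0,0],
    [0,0,0],
    [0,0,0],
    [0,0,0],
    [0,0,0],
    [0,0,0],
    [0,0,0],
  ],
)

```text
time_s: 10.15
position: [0.5372, 0.0855, 0.0776]
tcp_rot: [[-0.006, 1.0, 0.001], [1.0, 0.006, 0.0], [0.0, 0.001, -1.0]]
force: [2.2, 0.8, -0.8]
opening: 0.386
```

```bash
python3 -c "
from h import *
plan([.5367,.0855,.078],0.3)"
```

```text
t 10.15 pos [0.5372 0.0855 0.0776] lin [-0.  -0.5 -0.4] rot [ 0.05 -0.    0.04] F [ 2.2  0.8 -0.8] J [ -3.  36. 101.   0.  43.  -3.] open 0.38600115204961977
```

Emit:
play_rows(
  fingers=[255,255,255,255,255,255,255,255,255,255,255,255],
  linear=[
    [-5,0,0],
    [-15,0,0],
    [-25,0,0],
    [-36,0,0],
    [-48,0,0],
    [-60,0,0],
    [-72,0,0],
    [-84,0,0],
    [-93,0,0],
    [-98,0,0],
    [-100,0,0],
    [-100,0,0],
  ],
  rot=[
    [0,0,0],
    [0,0,0],
    [0,0,0],
    [0,0,0],
    [0,0,0],
    [0,0,0],
    [0,0,0],
    [0,0,0],
    [0,0,0],
    [0,0,0],
    [0,0,0],
    [0,0,0],
  ],
)

```text
time_s: 11.35
position: [0.5378, -0.0155, 0.0776]
tcp_rot: [[-0.006, 1.0, 0.001], [1.0, 0.006, -0.001], [-0.001, 0.001, -1.0]]
force: [4.7, -1.4, -3.3]
opening: 0.381
```

```bash
python3 -c "
from h import *
plan([.5367,-.0255,.078],0.3)
for n in ('scene','top'):
  im=capture(n)
  im=im[130:210,190:310] if n=='scene' else im[235:310,260:380]
  cv2.imwrite('pics/%s6.png'%n,cv2.resize(im[:,:,::-1],None,fx=6,fy=6,interpolation=2))"
```

```text
t 11.35 pos [ 0.5378 -0.0155  0.0776] lin [-10.   -1.2  -0.4] rot [0.06 0.08 0.06] F [ 4.7 -1.4 -3.3] J [-14.  36. 102.  -0.  42. -14.] open 0.38069947449388003
```

View pics/scene6.png

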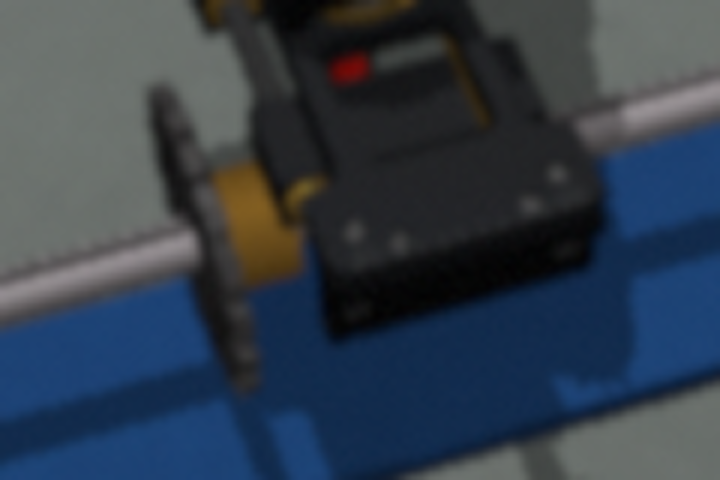

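View pics/top6.png

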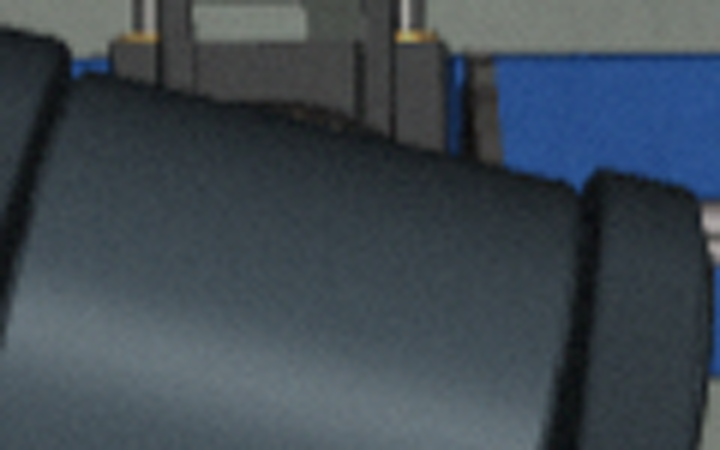

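Emit:
play_rows(
  fingers=[255,255,255,255,255],
  linear=[
    [-2,0.7,0],
    [-4,0.7,0],
    [-6,0.7,0],
    [-7,0.7,0],
    [-8,0.7,0],
  ],
  rot=[
    [0,0,0],
    [0,0,0],
    [0,0,0],
    [0,0,0],
    [0,0,0],
  ],
)

```text
time_s: 11.95
position: [0.5379, -0.0223, 0.0776]
tcp_rot: [[-0.006, 1.0, -0.0], [1.0, 0.006, 0.0], [0.0, -0.0, -1.0]]
force: [2.5, 2.6, -0.8]
opening: 0.383
```

Emit:
play_rows(
  fingers=[255,255],
  linear=[
    [-0.5,0,0],
    [-1,0,0],
  ],
  rot=[
    [0,0,0],
    [0,0,0],
  ],
)

```text
time_s: 12.15
position: [0.5378, -0.0234, 0.0776]
tcp_rot: [[-0.006, 1.0, -0.0], [1.0, 0.006, 0.0], [0.0, -0.0, -1.0]]
force: [3.3, 2.8, -0.5]
opening: 0.385
```

Emit:
play_rows(
  fingers=[255,255],
  linear=[
    [-0.5,0,0],
    [-1,0,0],
  ],
  rot=[
    [0,0,0],
    [0,0,0],
  ],
)

```text
time_s: 12.35
position: [0.5379, -0.0244, 0.0776]
tcp_rot: [[-0.006, 1.0, -0.0], [1.0, 0.006, 0.0], [0.0, -0.0, -1.0]]
force: [2.7, 2.7, 0.6]
opening: 0.382
```

Steady ~2.7 N sliding friction; no contact yet. Continue in small steps.

Emit:
play_rows(
  fingers=[255,255],
  linear=[
    [-0.5,0,0],
    [-1,0,0],
  ],
  rot=[
    [0,0,0],
    [0,0,0],
  ],
)

```text
time_s: 12.55
position: [0.5379, -0.0254, 0.0776]
tcp_rot: [[-0.006, 1.0, -0.0], [1.0, 0.006, 0.0], [0.0, -0.0, -1.0]]
force: [2.7, 2.5, -0.2]
opening: 0.381
```

Emit:
play_rows(
  fingers=[255,255],
  linear=[
    [-0.5,0,0],
    [-0.7,0,0],
  ],
  rot=[
    [0,0,0],
    [0,0,0],
  ],
)

```text
time_s: 12.75
position: [0.5379, -0.0262, 0.0775]
tcp_rot: [[-0.006, 1.0, -0.0], [1.0, 0.006, 0.0], [0.0, -0.0, -1.0]]
force: [2.1, 2.8, 0.6]
opening: 0.383
```

Emit:
play_rows(
  fingers=[255,255],
  linear=[
    [-0.4,0,0],
    [-0.7,0,0],
  ],
  rot=[
    [0,0,0],
    [0,0,0],
  ],
)

```text
time_s: 12.95
position: [0.5379, -0.0262, 0.0776]
tcp_rot: [[-0.006, 1.0, -0.0], [1.0, 0.006, 0.001], [0.001, -0.0, -1.0]]
force: [3.1, 5.5, -0.7]
opening: 0.382
```

```bash
python3 -c "
from h import *
plan([.5367,-.0255,.078],0.3)
im=capture('scene')[130:210,190:310]
cv2.imwrite('pics/scene7.png',cv2.resize(im[:,:,::-1],None,fx=6,fy=6,interpolation=2))"
```

```text
t 12.95 pos [ 0.5379 -0.0262  0.0776] lin [ 0.7 -1.2 -0.4] rot [-0.02 -0.07  0.02] F [ 3.1  5.5 -0.7] J [-15.  36. 101.   0.  43. -15.] open 0.38167288158832147
```

View pics/scene7.png

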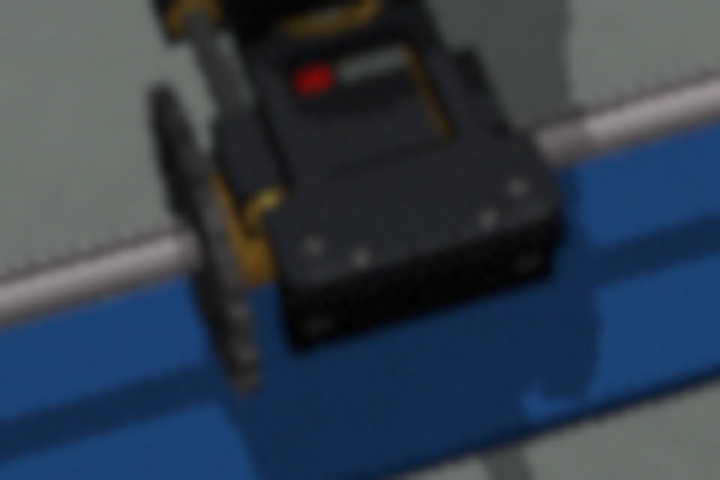

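Emit:
play_rows(
  fingers=[0,0,0,0,0,0,0,0,0,0,0,0,0,0],
  linear=[
    [0.5,0,0],
    [0.5,0,0],
    [0.5,0,0],
    [0.5,0,0],
    [0.5,0,0],
    [0.5,0,0],
    [0.5,0,0],
    [0.5,0,-10],
    [0.5,0,-40],
    [0.5,0,-80],
    [0.5,0,-120],
    [0.5,0,-140],
    [0.5,0,-145],
    [0.5,0,-145],
  ],
  rot=[
    [0,0,0],
    [0,0,0],
    [0,0,0],
    [0,0,0],
    [0,0,0],
    [0,0,0],
    [0,0,0],
    [0,0,0],
    [0,0,0],
    [0,0,0],
    [0,0,0],
    [0,0,0],
    [0,0,0],
    [0,0,0],
  ],
)

```text
time_s: 14.4
position: [0.5382, -0.0264, 0.2234]
tcp_rot: [[-0.006, 1.0, 0.002], [1.0, 0.006, -0.0], [-0.001, 0.002, -1.0]]
force: [-0.4, -0.8, -1.5]
opening: 1.0
```

Emit:
play_rows(
  fingers=[110,110,110,110,110,110,110,110,110,110,110,110],
  linear=[
    [0,0,0],
    [0,0,0],
    [0,0,0],
    [0,0,0],
    [0,0,0],
    [0,0,0],
    [0,0,0],
    [0,0,0],
    [0,0,0],
    [0,0,0],
    [0,0,0],
    [0,0,0],
  ],
  rot=[
    [0,0,-8],
    [0,0,-16],
    [0,0,-24],
    [0,0,-32],
    [0,0,-40],
    [0,0,-48],
    [0,0,-56],
    [0,0,-64],
    [0,0,-72],
    [0,0,-80],
    [0,0,-88],
    [0,0,-88],
  ],
)

```text
time_s: 15.6
position: [0.5368, -0.0261, 0.2206]
tcp_rot: [[-1.0, 0.029, -0.004], [0.029, 1.0, 0.001], [0.004, 0.001, -1.0]]
force: [-0.1, -0.4, -0.7]
opening: 0.566
```

```bash
python3 -c "
from h import *
plan([.5375,-.0265,.114],88.3)
im=capture('wrist');cv2.imwrite('pics/w8.png',im[:,:,::-1]);cv2.imwrite('pics/w8c.png',cv2.resize(im[130:250,190:370,::-1],None,fx=4.4,fy=4.4,interpolation=2))"
```

```text
t 15.6 pos [ 0.5368 -0.0261  0.2206] lin [ -1.1  -0.5 106.6] rot [ 0.05 -0.24  0.03] F [-0.1 -0.4 -0.7] J [ -15.   24.   95.   -0.   62. -103.] open 0.5662231644195278
```

View pics/w8.png

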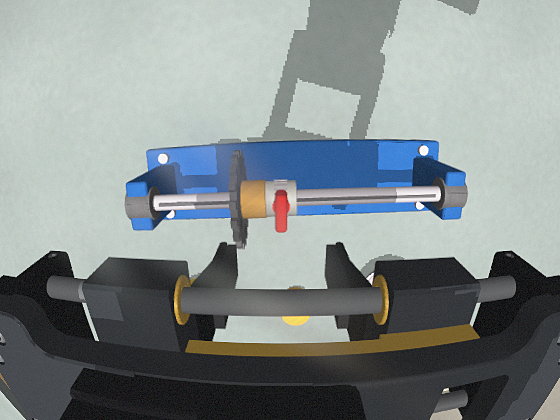

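View pics/w8c.png

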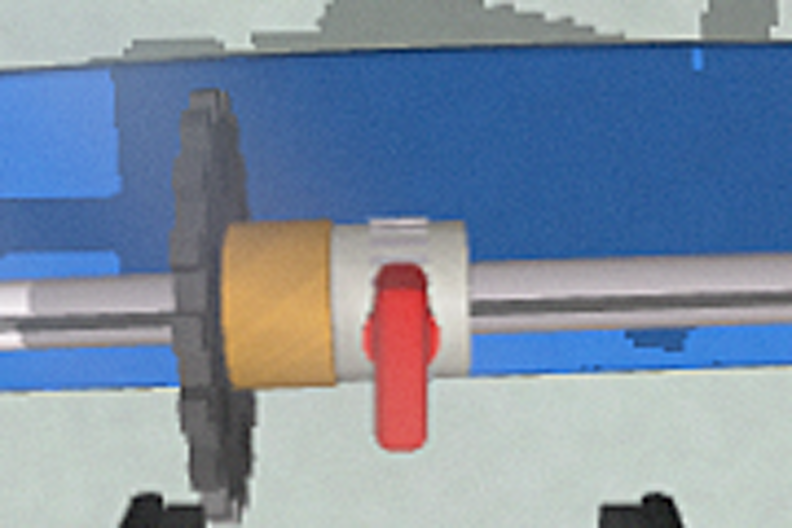

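Emit:
play_rows(
  fingers=[185,185,185,185,185,185,185,185,185,185,185],
  linear=[
    [0,0,0],
    [0,0,0],
    [0,0,0],
    [0,0,15],
    [0,0,35],
    [0,0,55],
    [0,0,75],
    [0,0,80],
    [0,0,80],
    [0,0,80],
    [0,0,80],
  ],
  rot=[
    [0,0,0],
    [0,0,0],
    [0,0,0],
    [0,0,0],
    [0,0,0],
    [0,0,0],
    [0,0,0],
    [0,0,0],
    [0,0,0],
    [0,0,0],
    [0,0,0],
  ],
)

```text
time_s: 16.75
position: [0.5389, -0.0265, 0.1436]
tcp_rot: [[-1.0, 0.029, 0.002], [0.029, 1.0, -0.001], [-0.002, -0.001, -1.0]]
force: [0.6, -0.1, 0.1]
opening: 0.276
```

```bash
python3 -c "
from h import *
plan([.538,-.0264,.114],88.3)
im=capture('wrist');cv2.imwrite('pics/w9.png',im[:,:,::-1])"
```

```text
t 16.75 pos [ 0.5389 -0.0265  0.1436] lin [ 1.   0.1 29.6] rot [-0.03  0.13  0.04] F [ 0.6 -0.1  0.1] J [ -15.   30.   99.    0.   51. -103.] open 0.2755547782578641
```

View pics/w9.png

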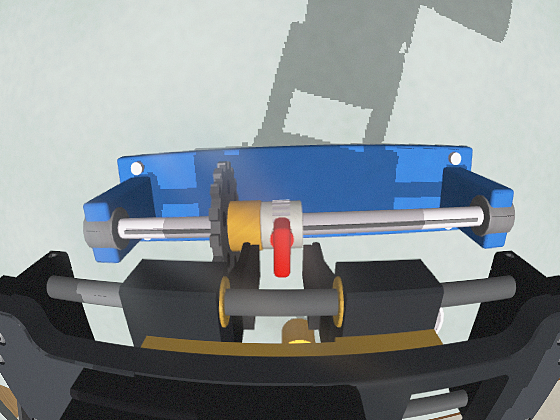

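Emit:
play_rows(
  fingers=[185,185,185,185,185,255,255,255,255,255,255,255],
  linear=[
    [0.3,0,10],
    [0.3,0,20],
    [0.3,0,29],
    [0.3,0,29],
    [0.3,0,29],
    [0.3,0,29],
    [0.3,0,29],
    [0.3,0,29],
    [0.3,0,29],
    [0.3,0,29],
    [0.3,0,29],
    [0.3,0,29],
  ],
  rot=[
    [0,0,0],
    [0,0,0],
    [0,0,0],
    [0,0,0],
    [0,0,0],
    [0,0,0],
    [0,0,0],
    [0,0,0],
    [0,0,0],
    [0,0,0],
    [0,0,0],
    [0,0,0],
  ],
)

```text
time_s: 18.0
position: [0.5381, -0.0262, 0.1138]
tcp_rot: [[-1.0, 0.029, 0.001], [0.029, 1.0, 0.0], [-0.001, 0.0, -1.0]]
force: [1.5, 2.5, 2.2]
opening: 0.114
```

```bash
python3 -c "
from h import *
plan([.538,-.0264,.114],88.3)
im=capture('wrist');cv2.imwrite('pics/w10.png',im[:,:,::-1])"
```

```text
t 18.0 pos [ 0.5381 -0.0262  0.1138] lin [ 0.1 -0.2 -0.2] rot [0.01 0.04 0.04] F [1.5 2.5 2.2] J [ -15.   33.  100.    0.   47. -103.] open 0.11355966897775978
```

View pics/w10.png

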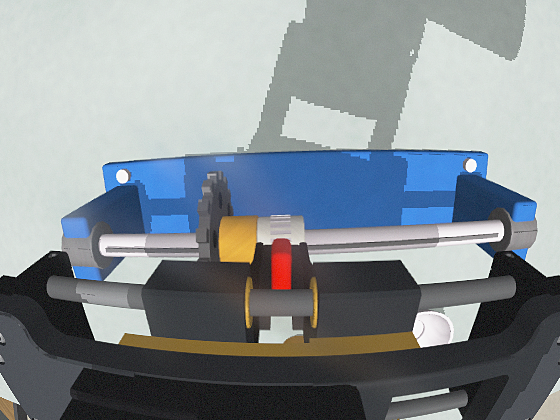

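Emit:
play_rows(
  fingers=[255,255,255,255,255,255,255,255,255,255,255,255,255,255,255,255],
  linear=[
    [0,0,0],
    [0,0,0],
    [0,0,0.5],
    [0,0,1],
    [0,0,1],
    [0,0,1],
    [0,0,1],
    [0,0,1],
    [0,0,1],
    [0,0,1],
    [0,0,1],
    [0,0,1],
    [0,0,1],
    [0,0,1],
    [0,0,1],
    [0,0,1],
  ],
  rot=[
    [0,0,6],
    [0,0,12],
    [0,0,18],
    [0,0,24],
    [0,0,30],
    [0,0,36],
    [0,0,42],
    [0,0,48],
    [0,0,54],
    [0,0,60],
    [0,0,66],
    [0,0,72],
    [0,0,78],
    [0,0,83],
    [0,0,86],
    [0,0,86],
  ],
)

```text
time_s: 19.65
position: [0.5379, -0.0264, 0.1127]
tcp_rot: [[-0.041, 0.999, 0.0], [0.999, 0.041, -0.0], [-0.0, 0.0, -1.0]]
force: [-0.3, 0.6, 2.6]
opening: 0.114
```

```bash
python3 -c "
from h import *
plan([.538,-.0264,.114],0.3);print(bot.read_state()['moment'])"
```

```text
t 19.65 pos [ 0.5379 -0.0264  0.1127] lin [-0.   0.1 -1.3] rot [0.01 0.01 2.08] F [-0.3  0.6  2.6] J [-15.  33. 100.  -0.  47. -17.] open 0.11394734230113436
[ 0.21270506 -0.10417274  0.0577807 ]
```

Now past zero gently to seat at the stop.

Emit:
play_rows(
  fingers=[255,255,255,255,255],
  linear=[
    [0,0,0],
    [0,0,0],
    [0,0,0],
    [0,0,0],
    [0,0,0],
  ],
  rot=[
    [0,0,1.5],
    [0,0,3],
    [0,0,4],
    [0,0,5],
    [0,0,5],
  ],
)

```text
time_s: 20.15
position: [0.5379, -0.0264, 0.1127]
tcp_rot: [[0.046, 0.999, 0.0], [0.999, -0.046, -0.0], [-0.0, 0.0, -1.0]]
force: [-0.4, 1.3, 4.2]
opening: 0.112
```

```bash
python3 -c "
from h import *
plan([.538,-.0264,.114],0.3);print(bot.read_state()['moment'])
im=capture('wrist');cv2.imwrite('pics/w11.png',im[:,:,::-1])"
```

```text
t 20.15 pos [ 0.5379 -0.0264  0.1127] lin [-0.   0.1 -1.3] rot [ 0.01  0.02 -2.91] F [-0.4  1.3  4.2] J [-15.  33. 100.  -0.  47. -12.] open 0.11200686826039033
[ 0.26186046 -0.11653169  0.48866236]
```

View pics/w11.png

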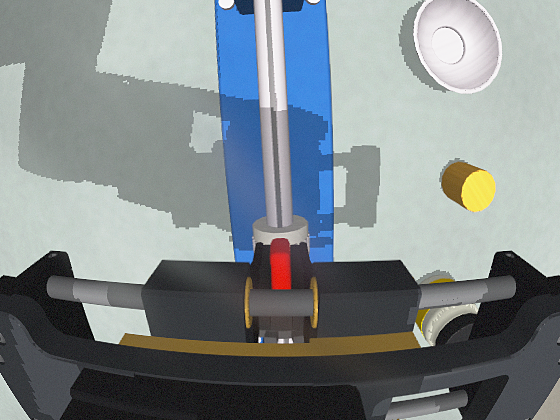

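Emit:
play_rows(
  fingers=[100,100,100,100,100,100,100,100,100,100,100,100,100],
  linear=[
    [0,0,0],
    [0,0,0],
    [0,0,0],
    [0,0,0],
    [0,0,0],
    [0,0,0],
    [0,0,-15],
    [0,0,-45],
    [-25,0,-80],
    [-55,0,-100],
    [-80,0,-110],
    [-80,0,-110],
    [-80,0,-110],
  ],
  rot=[
    [0,0,0],
    [0,0,0],
    [0,0,0],
    [0,0,0],
    [0,0,0],
    [0,0,0],
    [0,0,0],
    [0,0,0],
    [0,0,0],
    [0,0,0],
    [0,0,0],
    [0,0,0],
    [0,0,0],
  ],
)

```text
time_s: 21.5
position: [0.5338, -0.1063, 0.2225]
tcp_rot: [[0.048, 0.999, -0.0], [0.999, -0.048, 0.001], [0.001, -0.0, -1.0]]
force: [0.6, 0.6, 0.7]
opening: 0.61
```

```bash
python3 -c "
from h import *
plan([.538,-.0264,.114],0.3);print(bot.read_state()['moment'])
im=capture('wrist');cv2.imwrite('pics/w12.png',im[:,:,::-1]);cv2.imwrite('pics/w12c.png',cv2.resize(im[110:290,220:360,::-1],None,fx=3.3,fy=3.3,interpolation=2))
m=red(im);m[:,:200]=0;v,u=np.nonzero(m[:300]);print(cv2.minAreaRect(np.c_[u,v].astype(np.float32)))
im=capture('scene');cv2.imwrite('pics/s12.png',im[:,:,::-1])
"
```

```text
t 21.5 pos [ 0.5338 -0.1063  0.2225] lin [ 80.    0.4 108.6] rot [-0.01 -0.04 -3.04] F [0.6 0.6 0.7] J [-23.  24.  94.   0.  62. -20.] open 0.6095750946703146
[ 0.0638107  -0.05190209  0.02865747]
((281.5, 110.0), (40.0, 17.0), 90.0)
```

View pics/w12c.png

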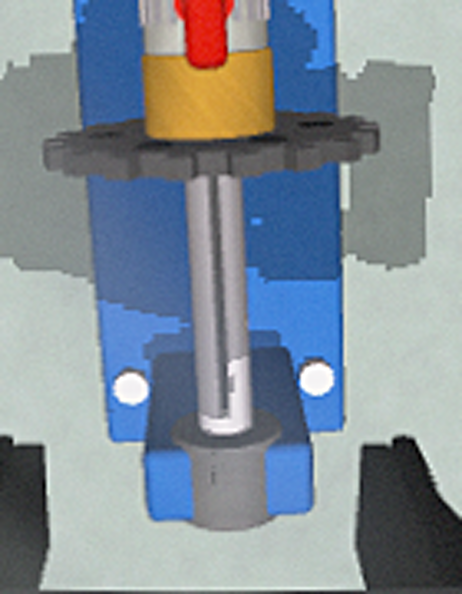

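View pics/s12.png

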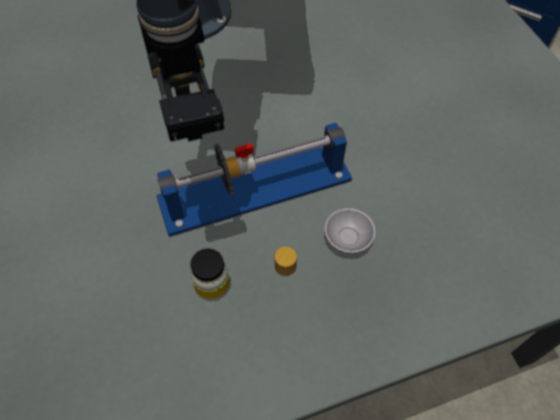

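```bash
python3 -c "
from h import *
im=cv2.imread('pics/w12.png');cv2.imwrite('pics/w12d.png',cv2.resize(im[75:165,225:345],None,fx=6,fy=6,interpolation=2))
m=red(np.ascontiguousarray(im[...,::-1]));v,u=np.nonzero(m);k=(v<160)&(u>200)&(u<360);
for r in (92,96,100,104,108,112,116,120,124,128): 
  a=u[k&(v==r)]; print(r,a.mean() if len(a) else None,len(a))
for r0,r1 in((94,98),(122,126)):
  a=k&(v>=r0)&(v<=r1);
  if a.any(): print(onz('wrist',u[a].mean(),v[a].mean(),.138))
"
```

```text
92 280.45454545454544 11
96 280.5 6
100 279.8 5
104 280.54545454545456 11
108 281.5 18
112 281.0 17
116 281.5 12
120 282.0 13
124 282.5 12
128 282.0 11
[ 0.53640482 -0.01516298  0.138     ]
[ 0.536751   -0.03641884  0.138     ]
```

View pics/w12d.png

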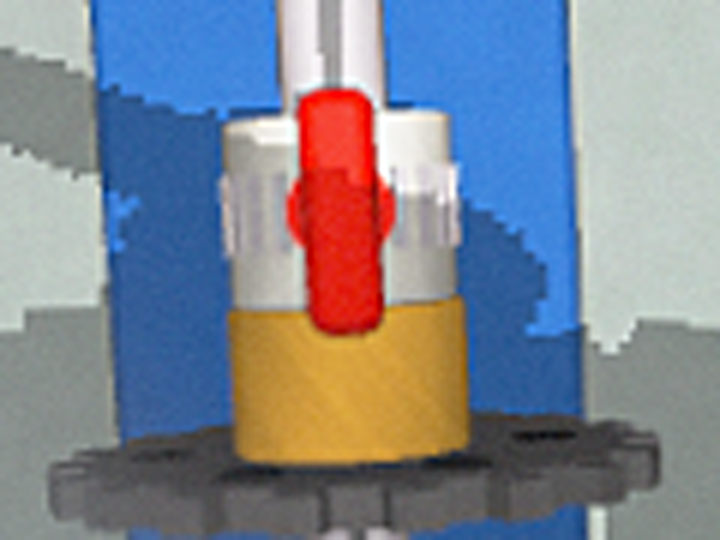

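```bash
python3 -c "
from rig import bot
print(bot.hand_in())"
```

```text
the job is handed in; nothing more can be done
None
```

The job is done and handed in at about 21.6 s of the 61 s allowed; the hand-in gives no verdict.

- **Loosening:** I turned the wing screw about 88° counter-clockwise and let go. The next picture showed the wing across the shaft and the collar still in its starting place, to within about 1 mm.
- **Sliding:** I pinched the collar and slid it about 111 mm. The sideways force stayed near 2.7 N, then rose to 5.5 N as the motion stopped within 0.5 mm of where I had measured the hub to be. I let go there.
- **Tightening:** I took the wing again and turned it about 91° clockwise. The turning moment rose from 0.06 to 0.49 N m, above the 0.1–0.2 N m the screw needs to turn, so it was at its stop. I then let go and moved clear.

In the last pictures the wing lies along the shaft to within about 1°, and there is no visible gap between collar and hub. The jar, dish and bush look unmoved, and the tool force is near zero. I did not measure the sprocket again, but the largest push on it, about 3 N, was well below its 10 N friction. No check failed or disagreed.

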